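# Load the injector's vial tray and hold the retainer plate tucked under the drip flap

### The job

Fill the two empty pockets of the vial tray in injection order with the two vials from the bench: the two-dot pocket first, then the three-dot pocket, each vial standing on its pocket's floor. Then slide the plain rear edge of the ribbed retainer plate fully home under the hinged drip flap, without lifting the flap off the wash well behind it, so that drips run off the flap onto the plate. Hold the plate pressed down flat on the tray's rails with a gentle push of about 10 N: the program finishes while the gripper still holds it down, and the bottle, the timer and the dish stay where they stand.

Things in the scene. Friction and masses are not known exactly. Their poses are not given: they have to be found in the camera images.
- tray: Vial tray, fixed to the bench, 200 (its y) x 146 x 76 mm, turned up to 17 degrees. Origin on the bench under the middle pocket; x to its rear, y to its left, z up. White deck, top at z 25, three round pockets 26 mm across at x 0, y +55, 0, -55, floor at z 5. Front rail (x -40 to -30, top z 51.5) carries one, two or three dots per pocket. Free beside a vial: 30 mm along the row, 18 mm across
- pocket1 (a point): centre of the mouth of the one-dot pocket (left as seen from the robot), at deck height, 20 mm above the pocket's floor; already filled
- pocket2 (a point): centre of the mouth of the two-dot pocket (middle), at deck height, 20 mm above the pocket's floor
- pocket3 (a point): centre of the mouth of the three-dot pocket (right), at deck height, 20 mm above the pocket's floor
- seat (a point): middle of the tray at x 0, y 0, z 51.5: the level on which the plate's underside rests, on the front rail and on the rear ledge (tray x 30 to 53), 1.5 mm above the caps of seated vials
- stop (a point): middle of the stop wall behind the rear ledge, where the plate's rear edge comes to rest: tray x 53, z 51.5 (wall top z 58). Beside the ledge stand cheeks (tray x 28 to 98, top z 58) with inner faces at tray y +87 and -87: 4 mm of play on each side of the plate
- flap_edge (a point): middle of the round front hem (5 mm thick, 180 mm long) of the steel drip flap: 29 mm behind the pocket row, 63 mm above the bench when shut. Hem underside at z 60.5, which leaves a slot of 9 mm above the rear ledge; the flap rises rearward to its hinge 97 mm behind the pocket row at z 71.5
- flap (a joint): angle of the drip flap in rad: 0 shut (start), grows as its front hem lifts (0.1 rad lifts the hem 7 mm); light, free hinge, falls shut by its weight; 0.10 kg
- plate: loose steel retainer plate, about 0.16 kg, flat on the bench, rib up: 88 (its x) x 166 (its y) x 5 mm with three 10 mm holes. Origin at the centre of its underside, x towards its plain rear edge (x +44, the one to tuck), z up. Gripping rib: 10 mm thick (x -31 to -21), 70 mm along y, top 31 mm above the underside. Fully home its origin is 9 mm behind the pocket row
- rib (a point): middle of the plate's gripping rib, 20 mm above the plate's underside, 26 mm from the plate's centre line towards its front edge
- rear_edge (a point): middle of the plate's rear edge (the edge to tuck), at its underside
- vial_in: capped vial that already stands in the one-dot pocket; 23 mm diameter, 45 mm high, origin at the centre of its bottom
- vial_p: capped vial standing on the bench, may go in either empty pocket; 23 mm diameter, 45 mm high (above 35 mm the 21 mm wide white cap), 0.02 kg, origin at the centre of its bottom; seated, its bottom is 5 mm and its top 50 mm above the bench
- vial_q: the other such vial standing on the bench, same size and origin
- bottle: bystander: small blue-capped glass bottle, 56 mm diameter, 104 mm high, origin at its bottom
- timer: bystander: bench timer, 68 x 62 x 20 mm, origin at its underside
- dish: bystander: lidded petri dish, 90 mm diameter, 15 mm high, origin at its underside
There are look-alikes about, which are no part of the job. What is shaped like the vial_q but green is not meant.

How it is judged:
By the outcome, as a careful person would: the job done as asked, in the order asked, and still so for the second after the job is handed in, while the arm keeps its last pose, push and grip.
It also fails if it takes over 69 s, if anything falls off the work surface, if the arm or the gripper's body presses on something with over 40 N, if the wrist force passes 120 N, or if a joint passes its speed limit or range.

### The arm

A 6-joint arm with a two-finger parallel gripper is mounted at the origin on a cart in front of the work surface, level with it; the furniture and walls round the work are solid. World frame = base frame: x ahead of the robot, y to its left, z up, the work surface at z = 0. Lengths are in m, angles in rad, forces in N, time in s.
With the tool pointing down it reaches from about 0.3 to 0.75 m from the base axis. Payload 8.5 kg.
Tool frame: the origin (TCP) lies midway between the tips of the shut fingers; the grasp point (between the pads) lies 19 mm behind it (manip.tcp_to_grasp is the distance from the TCP to the grasp point, in m); z points along the fingers, y is the line along which they close (so a half turn about z gives the same grasp; the last joint's range is limited). The gripper opens to 85 mm and grips with 20 to 120 N. Pads are 22 mm wide; open, the fingers measure 114 mm over their backs; the gripper's body (76 mm by 85 mm) begins 54 mm behind the grasp point. The pads swing forward as they close: fully open they stand 13 mm farther back than shut.
Start: joints at [1.016, 0.381, 1.297, -0, 1.464, -0.215], TCP at [0.183, 0.519, 0.231] pointing down, gripper open.
Joint ranges: [-3.11, 3.11], [-0.89, 2.33], [0.22, 2.48], [-1.42, 4.56], [0.17, 2.85], [-2.88, 2.88]. Speed limits (rad/s): [2.39, 2.39, 3.14, 3.14, 3.14, 3.14].

### API

Orientations are given as a unit quaternion [w, x, y, z].
In Python, from plant import manip gives the robot as it stands.
- The arm moves only by the tool crank_tcp, called after "Call:" as name(argument=value, ...) on one line, values as JSON. Schema: {"type":"object","properties":{"moves":{"type":"string"},"finger_gap":{"type":"number"},"grip_force":{"type":"number"},"only":{"type":"string"},"quiet":{"type":"boolean"},"lines":{"type":"string"}},"required":["moves"],"additionalProperties":false}. moves is a string of 1 to 20 rows, parted by semicolons, with the numbers parted by commas; each row has 4 numbers: dx, dy, dz in m, then a turn about the tool's z in rad; each row is the pose to reach, as a shift and turn from the pose commanded when the call began, along the tool's axes at that moment; what a row does not reach only later rows make up. A row lasts 1/10 s, in which the tool goes at most 0.05 m and 0.15 rad, less where a joint would pass 70% of its speed; a pose out of reach is approached as far as the arm can. finger_gap is the finger opening in m, set as the call begins (left out keeps the last). The fingers move at their own pace and stop on an object; grip_force is the grip in N (left out, the last holds). Time passes only in rows, so rows that do not move let the fingers close. The tool returns the time, the measured TCP pose, the force, the opening and the grip force at its end. only (a regular expression) keeps the lines of the reply that match it, lines (a string "A,B") keeps lines A to B, and quiet returns only ok. Input that does not fit is refused with a message, and nothing moves.
- manip.observe(): the state, without advancing time (a new reading comes with each control period).
- manip.capture(name): name is "side" or "top" or "wrist"; returns a dict with "color" (480x640x3 uint8, red, green, blue), "z_map" (480x640 float32, m along the optical axis (not along the pixel's ray), 0 where there is no reading), "fx", "fy", "cx", "cy" (pixels), "k1" (the pictures are not rectified: a ray, as slopes to the right and down, at radius r is drawn at 1 + k1 r^2 times it, then the intrinsics apply), "R" (3x3) and "t" (3): a world point X has camera coordinates R X + t; the wrist camera has in their place "hand_eye" (4x4, takes a point from camera to tool coordinates, whose origin is the TCP and whose axes are the flange's). Camera axes: x right, y down, z forward; pixel columns grow to the right and rows downward; lengths in m; the calibration is good to about 2 mm. A picture is of the moment at which its call begins: read the wrist's pose just before it.
- manip.job_done(): hands the job in; it is judged then, once.
The state is a dict: "t": time; "joint_pos": joint angles; "joint_velocities": joint speeds; "joint_efforts": joint torques, N m; "eef_pos": TCP position; "tool_rot": TCP orientation; "force": force on the tool from outside, world axes, zero at the start; "ft_torque": the same for the moment, N m; "gripper_width": finger opening in m; "finger_force": force on a finger pad.
Only numpy, scipy, OpenCV 4.12 (cv2) and the standard library are available. Lean on these libraries where they do the work, as an engineer would, in place of code of your own. Each camera call takes 0.05 s, during which the arm holds its last target. There are 200 camera calls.

## Working session

There is one attempt and no reset: what is moved stays moved. The work goes in short steps, Python scripts to look and compute and a tool call to move; the robot and the scene stay as the last step left them, time stands still between calls to the robot, and variables do not carry over. Pictures are saved under pics/ and viewed, at most 10 in all, crops included, and the job is handed in when it is done.

```bash
ls; mkdir -p pics
```

Create h.py:
```python
import numpy as np, cv2
from plant import manip
from scipy.spatial.transform import Rotation as Ro
def cap(n):
    s=manip.observe(); c=manip.capture(n)
    if n=="wrist":
        q=np.array(s["tool_rot"]); Rt=Ro.from_quat(q[[1,2,3,0]]).as_matrix()
        H=np.array(c["hand_eye"]); Rc=Rt@H[:3,:3]; tc=Rt@H[:3,3]+np.array(s["eef_pos"])
    else:
        R=np.array(c["R"]); Rc=R.T; tc=-R.T@np.array(c["t"])
    c["Rc"],c["tc"]=Rc,tc
    return c
def ray(c,u,v):
    K=np.array([[c["fx"],0,c["cx"]],[0,c["fy"],c["cy"]],[0,0,1.]])
    p=cv2.undistortPoints(np.array([[[u,v]]],float),K,np.array([c["k1"],0,0,0,0.]))[0,0]
    return c["Rc"]@np.array([p[0],p[1],1.])
def onz(c,u,v,z):
    d=ray(c,u,v); return c["tc"]+d*(z-c["tc"][2])/d[2]
def proj(c,X):
    p=c["Rc"].T@(np.array(X)-c["tc"]); x=p[:2]/p[2]; x=x*(1+c["k1"]*(x@x))
    return np.array([c["fx"]*x[0]+c["cx"],c["fy"]*x[1]+c["cy"]])
def cloud(c):
    K=np.array([[c["fx"],0,c["cx"]],[0,c["fy"],c["cy"]],[0,0,1.]])
    v,u=np.mgrid[0:480,0:640]
    p=cv2.undistortPoints(np.stack([u,v],-1).reshape(-1,1,2).astype(float),K,np.array([c["k1"],0,0,0,0.])).reshape(480,640,2)
    z=c["z_map"]; P=np.dstack([p[...,0]*z,p[...,1]*z,z])@c["Rc"].T+c["tc"]
    P[z<=0]=np.nan; return P
def save(c,n): cv2.imwrite("pics/"+n,c["color"][...,::-1])
```

Run:
```python
from h import *
s=manip.observe(); print(s, manip.tcp_to_grasp)
for n in("top","side"):
    c=cap(n); save(c,n+"0.png"); np.savez("pics/%s0.npz"%n,**c); print(n,c["fx"],c["k1"],c["tc"],c["Rc"].round(3).tolist())
```

```text
pics
{'t': 0.0, 'joint_pos': array([ 1.01570157e+00,  3.81195076e-01,  1.29828205e+00, -6.62674293e-07,
        1.46358615e+00, -2.15290464e-01]), 'joint_velocities': array([ 0.0003293 ,  0.00145265,  0.00148732, -0.00017107,  0.0011634 ,
        0.00083173]), 'joint_efforts': array([-1.59769511e-04, -4.48467743e+01, -2.31271738e+01, -2.49002769e-04,
        4.85041397e-03,  1.77180323e-05]), 'eef_pos': array([0.18315285, 0.51829225, 0.23070509]), 'tool_rot': array([-2.75978653e-04,  1.69085826e-01,  9.85601057e-01, -6.81555411e-04]), 'force': array([-0.16749803,  0.06467437, -0.44858379]), 'ft_torque': array([-0.00726085,  0.03205999, -0.02049693]), 'finger_force': 0.0, 'gripper_width': 0.08510870736730065} 0.0187
top 509.7831684410197 -0.07992301223272867 [ 0.1308704  -0.08605149  1.59449167] [[0.333, -0.904, 0.27], [-0.943, -0.316, 0.103], [-0.008, -0.289, -0.957]]
side 589.1977051045966 -0.18399061012057089 [0.13477496 1.25277034 0.78610989] [[-0.932, -0.184, 0.312], [-0.362, 0.447, -0.818], [0.011, -0.875, -0.484]]
```

View pics/top0.png

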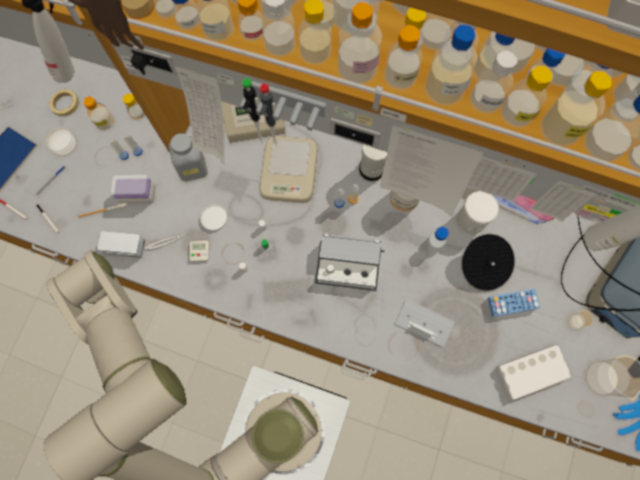

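View pics/side0.png

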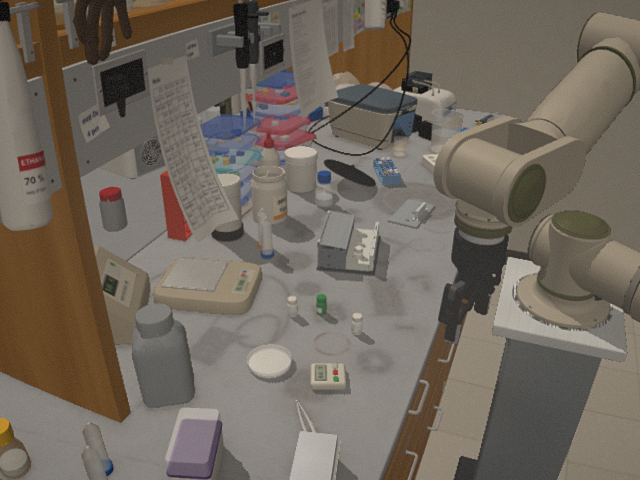

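The top view shows the tray at (348,265) with its flap at the rear, the plate at (425,323), white-capped vials at (262,224) and (241,267), and a green look-alike at (265,244). The dish is at (213,218), the timer at (198,250) and the bottle at (437,240). In the side view the white vials are at (293,306) and (357,323), and the green one is at (321,304).

Candidates for the vials: the two white-capped ones (chosen), the green one (rejected), the vial already in the tray at (330,268), and the small bottles at (122,152) (wrong shape). The only plate candidate is the ribbed one at (425,323).

Create a.py:
```python
from h import *
T={k:v for k,v in np.load("pics/top0.npz").items()}; S={k:v for k,v in np.load("pics/side0.npz").items()}
P=cloud(T)
for n,(u,v),z in [("v1",(262,223),.045),("v2",(242,266),.045),("green",(265,242),.045),("plate",(425,323),.005),("tray",(348,270),.04),("bottle",(440,234),.1),("dish",(213,218),.015),("timer",(198,250),.02)]:
    print(n,onz(T,u,v,z).round(3),P[v,u].round(3))
for n,(u,v) in [("v1",(293,299)),("v2",(357,317)),("g",(321,297))]: print(n,onz(S,u,v,.045).round(3))
Rt=Ro.from_quat(manip.observe()["tool_rot"][[1,2,3,0]]).as_matrix(); print(Rt.round(3))
```

```bash
python3 a.py
```

Run:
```python
from h import *
import cv2
T=np.load("pics/top0.npz")["color"];S=np.load("pics/side0.npz")["color"]
a=cv2.resize(T[200:350,190:460],None,fx=2.9,fy=2.0*1.45,interpolation=2)
cv2.imwrite("pics/crop1.png",a[...,::-1]); print(a.shape)
```

```text
v1 [0.576 0.288 0.045] [0.574 0.287 0.05 ]
v2 [0.421 0.296 0.045] [0.421 0.296 0.044]
green [0.519 0.256 0.045] [0.519 0.256 0.046]
plate [ 0.447 -0.303  0.005] [ 0.448 -0.304 -0.001]
tray [ 0.521 -0.023  0.04 ] [ 0.529 -0.022  0.007]
bottle [ 0.708 -0.257  0.1  ] [ 0.706 -0.257  0.106]
dish [0.547 0.456 0.015] [0.546 0.454 0.019]
timer [0.428 0.457 0.02 ] [0.428 0.457 0.02 ]
v1 [0.573 0.294 0.045]
v2 [0.423 0.303 0.045]
g [0.519 0.264 0.045]
[[-0.943  0.333 -0.001]
 [ 0.333  0.943 -0.001]
 [ 0.    -0.001 -1.   ]]
(435, 783, 3)
```

View pics/crop1.png

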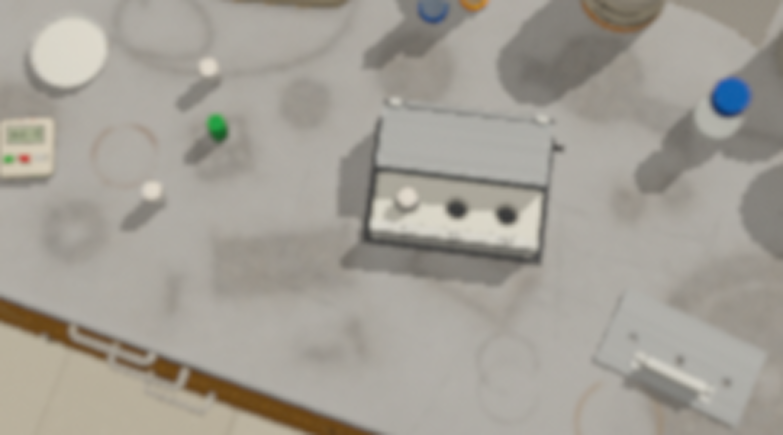

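The close crop confirms the choice: two white-capped vials at crop (208,67) and (151,190), the green look-alike at (217,127), empty pockets at (456,208) and (507,214), and the ribbed plate at (680,360).

Run:
```python
from h import *
T={k:v for k,v in np.load("pics/top0.npz").items()}
a=onz(T,330.3,267.9,.05);m=onz(T,347.2,271.7,.025);b=onz(T,364.8,273.4,.025);print(a,m,b)
a=onz(T,330.3,269.5,.05)
for p,q,z in [((366,240),(544,262),.052),((374,166),(546,187),.063)]:
    A=onz(T,p[0]/2.9+190,p[1]/2.9+200,z);B=onz(T,q[0]/2.9+190,q[1]/2.9+200,z);d=A-B;print(A,B,np.degrees(np.arctan2(-d[0],d[1])))
A=onz(T,642/2.9+190,365/2.9+200,.031);B=onz(T,708/2.9+190,398/2.9+200,.031);d=A-B;print("rib",A,B,np.degrees(np.arctan2(-d[0],d[1])))
print(np.array(manip.capture("wrist")["hand_eye"]).round(3))
```

```text
[0.50635704 0.03108696 0.05      ] [ 0.51839998 -0.02160129  0.025     ] [ 0.53154765 -0.0759403   0.025     ]
[0.44666497 0.05652215 0.052     ] [ 0.48662329 -0.12999018  0.052     ] 12.092229762047799
[0.52387363 0.07467779 0.063     ] [ 0.56271267 -0.10686906  0.063     ] 12.075488827151167
rib [ 0.41983775 -0.2624513   0.031     ] [ 0.40930456 -0.33842409  0.031     ] -7.893403811662363
[[-0.    -0.956 -0.293  0.077]
 [ 1.    -0.    -0.     0.   ]
 [ 0.    -0.293  0.956 -0.142]
 [ 0.     0.     0.     1.   ]]
```

Call:
crank_tcp(moves="-0.03,-0.015,0,0;-0.07,-0.035,0,0;-0.11,-0.055,0,0;-0.15,-0.075,0,0;-0.19,-0.09,0,0;-0.22,-0.105,0,0;-0.23,-0.11,0,0;-0.23,-0.11,0,0;-0.23,-0.11,0,0", finger_gap=0.05, grip_force=30)

```text
t: 1.05
eef_pos: [0.3628, 0.3388, 0.2312]
tool_rot: [-0.0, 0.169, 0.986, 0.0]
force: [0.2, -0.6, -0.2]
gripper_width: 0.0499
finger_force: 0.0
```

Run:
```python
from h import *
c=cap("wrist"); save(c,"w1.png"); np.savez("pics/w1.npz",**c)
P=cloud(c)
# caps: white pixels 40-48 mm high
g=c["color"].astype(int); z=P[...,2]
m=((z>.041)&(z<.052)&(P[...,0]>.35)).astype(np.uint8)
n,l,st,ce=cv2.connectedComponentsWithStats(m)
for i in range(1,n):
    if st[i,4]>60:
        q=l==i; u,v=ce[i]; print(st[i],ce[i].round(1),onz(c,u,v,.045).round(4),np.median(P[q],0).round(4),g[q].mean(0).round())
```

```text
[624  94  16  43 347] [633.6 111. ] [0.3657 0.6363 0.045 ] [0.3646 0.6355 0.0454] [100. 104. 109.]
[287 273  20  19 305] [296.5 282. ] [0.421  0.2962 0.045 ] [0.4215 0.2962 0.044 ] [213. 205. 193.]
[287 357  18  17 250] [295.5 364.9] [0.5152 0.2599 0.045 ] [0.5164 0.2593 0.0437] [ 69. 133.  78.]
[571 361  69  51 778] [602.8 383.5] [0.6535 0.5803 0.045 ] [0.6504 0.579  0.0466] [73. 72. 70.]
[329 388  18  17 230] [337.5 396.4] [0.5714 0.2907 0.045 ] [0.5724 0.2903 0.0436] [207. 199. 186.]
[  0 399  73  53 580] [ 26.6 429.4] [ 0.4921 -0.0722  0.045 ] [ 0.4904 -0.0713  0.0498] [160. 156. 148.]
[164 431  25  30 247] [176.  445.7] [0.5746 0.0829 0.045 ] [0.5724 0.0842 0.0466] [66. 66. 65.]
```

View pics/w1.png

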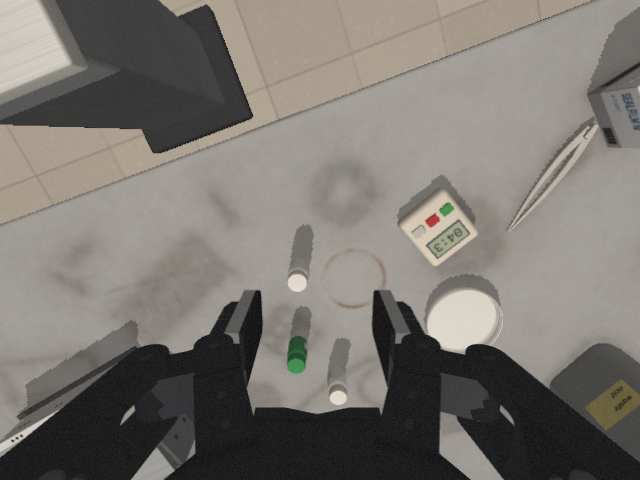

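The wrist view shows the near white vial at (296,282) and the far one at (337,396), with the green look-alike at (296,365) between them. I'll take the near vial first.

Call:
crank_tcp(moves="-0.025,-0.007,0.02,0;-0.055,-0.016,0.05,0;-0.069,-0.0205,0.09,0;-0.069,-0.0205,0.135,0;-0.069,-0.0205,0.17,0;-0.069,-0.0205,0.195,0;-0.069,-0.0205,0.209,0;-0.069,-0.0205,0.209,0;-0.069,-0.0205,0.209,0", finger_gap=0.05, grip_force=30)

```text
t: 2.0
eef_pos: [0.4214, 0.2967, 0.0228]
tool_rot: [0.0, 0.168, 0.986, 0.0]
force: [-0.4, -0.5, -0.1]
gripper_width: 0.0497
finger_force: 0.0
```

Call:
crank_tcp(moves="0,0,0,0;0,0,0,0;0,0,0,0;0,0,0,0;0,0,0,0;0,0,0,0", finger_gap=0.0, grip_force=30)

```text
t: 2.6
eef_pos: [0.4221, 0.2962, 0.0233]
tool_rot: [0.001, 0.169, 0.986, 0.001]
force: [-1.0, 0.4, 6.1]
gripper_width: 0.0216
finger_force: 29.3
```

Call:
crank_tcp(moves="0,0,-0.02,0;0,0,-0.06,0;0,0,-0.1,0;0,-0.02,-0.13,0;-0.02,-0.06,-0.16,-0.06;-0.04,-0.1,-0.16,-0.16;-0.06,-0.14,-0.16,-0.26;-0.08,-0.18,-0.16,-0.36;-0.1,-0.22,-0.16,-0.46;-0.115,-0.26,-0.16,-0.52;-0.122,-0.285,-0.16,-0.55;-0.122,-0.292,-0.16,-0.55;-0.122,-0.292,-0.16,-0.55;-0.122,-0.292,-0.16,-0.55")

```text
t: 4.0
eef_pos: [0.4393, -0.0192, 0.1824]
tool_rot: [0.0, -0.105, 0.994, 0.0]
force: [-0.4, 0.6, -0.2]
gripper_width: 0.0213
finger_force: 29.6
```

Run:
```python
from h import *
c=cap("wrist"); save(c,"w2.png"); np.savez("pics/w2.npz",**c)
s=manip.observe(); print(s["eef_pos"],s["tool_rot"],s["gripper_width"],s["joint_pos"])
```

```text
[ 0.43933376 -0.01902209  0.18242561] [ 7.56274011e-05 -1.05318107e-01  9.94438573e-01  1.24073378e-04] 0.02154858587513068 [-3.13931999e-01  2.36900967e-01  1.66777518e+00  3.05086470e-04
  1.23687944e+00 -2.09585588e+00]
```

View pics/w2.png

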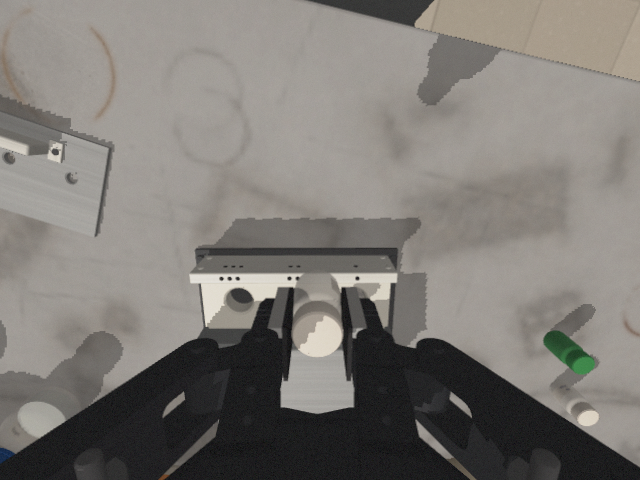

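The wrist view shows the held vial at (318,325) and the tray with the front rail at rows 255–280 and columns 192–397. The three-dot pocket is at (240,298) and the one-dot vial at about (370,290).

Create tr.py:
```python
from h import *
c={k:v for k,v in np.load("pics/w2.npz").items()}
P=cloud(c); z=P[...,2]; v,u=np.mgrid[0:480,0:640]
m=(z>.046)&(z<.058)&(u>170)&(u<420)&(v>235)&(v<290)&(P[...,0]<.53)
m=cv2.morphologyEx(m.astype(np.uint8),cv2.MORPH_OPEN,np.ones((3,3)))
n,l,st,ce=cv2.connectedComponentsWithStats(m)
for i in range(1,n):
    if st[i,4]<60: continue
    q=P[l==i]; print(st[i],np.median(q,0).round(4))
    r=cv2.minAreaRect((q[:,:2]*1000).astype(np.float32)); print(r); print(cv2.boxPoints(r).round(1).tolist())
    # line fit on pixels' front and back edge
# rail outline from pixels: first/last row of mask per column
i=1+np.argmax(st[1:,4]); cols=range(st[i,0]+6,st[i,0]+st[i,2]-6)
for f in (np.min,np.max):
    pts=np.array([onz(c,k,f(np.where(l[:,k]==i)[0])+(-.5 if f is np.min else .5),.0515)[:2] for k in cols])
    d=cv2.fitLine(pts.astype(np.float32),cv2.DIST_HUBER,0,.001,.001).ravel(); s=1 if d[1]>0 else -1
    print("line yaw",np.degrees(np.arctan2(-d[0]*s,d[1]*s)),d[2:])
# hole 3
g=c["color"].max(2); mm=((g<95)&(u>215)&(u<262)&(v>283)&(v<314)).astype(np.uint8)
n,l2,st2,ce2=cv2.connectedComponentsWithStats(mm)
for j in range(1,n):
    if st2[j,4]>80: print("hole",st2[j],ce2[j],onz(c,*ce2[j],.025),onz(c,st2[j,0],st2[j,1]+st2[j,3]/2,.025),onz(c,st2[j,0]+st2[j,2],st2[j,1]+st2[j,3]/2,.025),'top/bot',onz(c,ce2[j][0],st2[j,1],.025),onz(c,ce2[j][0],st2[j,1]+st2[j,3],.025))
```

```bash
python3 tr.py
```

Run:
```python
import cv2
a=cv2.imread("pics/w2.png")[240:345,180:410]; cv2.imwrite("pics/c2.png",cv2.resize(a,None,fx=3.4,fy=3.4,interpolation=cv2.INTER_CUBIC))
```

```text
[ 189  271  114   13 1343] [ 0.4925 -0.0707  0.0504]
((492.7141418457031, -69.28944396972656), (10.680895805358887, 97.47734832763672), 12.11023998260498)
[[477.29998779296875, -22.799999237060547], [497.70001220703125, -118.0999984741211], [508.20001220703125, -115.80000305175781], [487.70001220703125, -20.5]]
[329 271  68  12 750] [0.4701 0.031  0.0504]
((470.99176025390625, 29.41631317138672), (9.681196212768555, 58.21625518798828), 11.980992317199707)
[[460.20001220703125, 56.900001525878906], [472.29998779296875, -0.10000000149011612], [481.79998779296875, 1.899999976158142], [469.70001220703125, 58.900001525878906]]
line yaw 12.285594 [ 0.4903166  -0.08989137]
line yaw 11.983235 [ 0.49660125 -0.06542239]
hole [230 288  23  16 253] [241.11857708 295.77470356] [ 0.52368444 -0.07390009  0.025     ] [ 0.52612401 -0.08426544  0.025     ] [ 0.52156187 -0.06274662  0.025     ] top/bot [ 0.51562435 -0.07508692  0.025     ] [ 0.53233883 -0.072625    0.025     ]
```

View pics/c2.png

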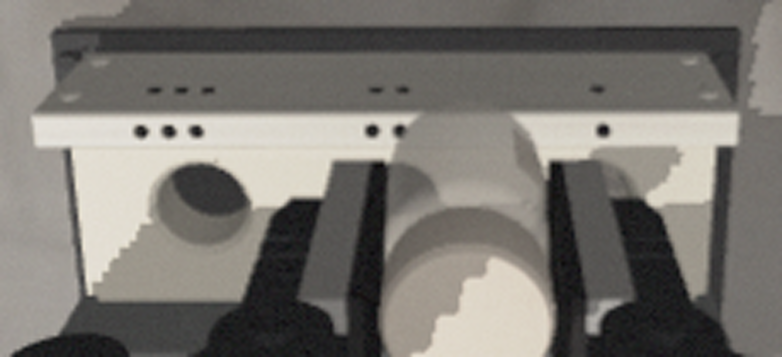

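Create t2.py:
```python
from h import *
c={k:v for k,v in np.load("pics/w2.npz").items()}
print("p3",onz(c,238.8,299.7,.025),onz(c,238.8,240+160/3.4,.025),onz(c,238.8,240+245/3.4,.025),onz(c,180+150/3.4,299.7,.025),onz(c,180+250/3.4,299.7,.025))
# bench-top side edges of deck / hole in side camera too
g=c["color"].astype(int); P=cloud(c); z=P[...,2]
# held cap: top at TCP z + .022
s=manip.observe(); zt=s["eef_pos"][2]+.0222
m=(np.abs(z-zt)<.004)&(g.min(2)>110); v,u=np.where(m); k=(u>280)&(u<360)
pts=np.stack([u[k],v[k]],1).astype(np.float32); (a,b),r=cv2.minEnclosingCircle(pts); print("cap px",a,b,r,k.sum())
X=onz(c,a,b,zt); Rt=Ro.from_quat(s["tool_rot"][[1,2,3,0]]).as_matrix()
print("cap in tool",(Rt.T@(X-s["eef_pos"])).round(4), Rt.round(3).tolist())
```

```bash
python3 t2.py
```

Run:
```python
from h import *
for n in("top","side"):
    c=cap(n); np.savez("pics/%s1.npz"%n,**c)
    g=c["color"]
    for y in (55,0,-55):
        t=np.radians(12.1); X=np.array([.5185-np.sin(t)*y/1e3,-.022+np.cos(t)*y/1e3,.025]); print(n,y,proj(c,X).round(1))
S=np.load("pics/side1.npz")["color"]; S0=np.load("pics/side0.npz")["color"]
a=cv2.resize(S0[205:280,310:390],None,fx=5,fy=5,interpolation=2); b=cv2.resize(np.load("pics/top0.npz")["color"][230:295,310:390],None,fx=5,fy=5,interpolation=2)
b=cv2.copyMakeBorder(b,0,50,0,0,cv2.BORDER_CONSTANT); cv2.imwrite("pics/c3.png",np.hstack([a,b])[...,::-1]); print(a.shape,b.shape)
```

```text
p3 [ 0.52825933 -0.07547077  0.025     ] [ 0.51511283 -0.07738059  0.025     ] [ 0.54141366 -0.07355802  0.025     ] [ 0.53117811 -0.08924925  0.025     ] [ 0.52532725 -0.06163953  0.025     ]
cap px 319.5 339.0 29.601619720458984 1846
cap in tool [-0.0014  0.0021 -0.0222] [[-0.978, -0.209, 0.0], [-0.209, 0.978, 0.0], [-0.0, 0.0, -1.0]]
top 55 [330.1 269.6]
top 0 [347.3 271.7]
top -55 [364.6 273.8]
side 55 [359.1 255.5]
side 0 [361.4 244.8]
side -55 [363.6 234.8]
(375, 400, 3) (375, 400, 3)
```

View pics/c3.png

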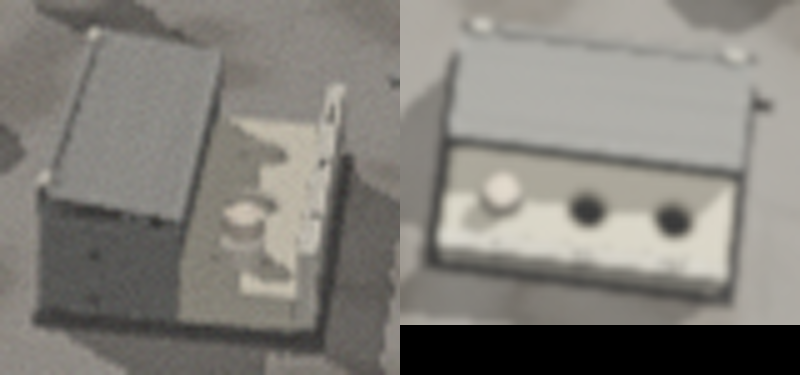

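The enlarged views show the middle pocket at top pixel (347,272) and the three-dot pocket at (364.5,274), which agrees with my estimate. Next I'll hover over the two-dot pocket and check the vial against the rail dots.

Call:
crank_tcp(moves="-0.02,-0.006,0,0;-0.05,-0.014,0.01,0;-0.07,-0.02,0.03,0;-0.0746,-0.0214,0.06,0;-0.0746,-0.0214,0.09,0;-0.0746,-0.0214,0.115,0;-0.0746,-0.0214,0.127,0;-0.0746,-0.0214,0.129,0;-0.0746,-0.0214,0.129,0;-0.0746,-0.0214,0.129,0")

```text
t: 5.15
eef_pos: [0.5174, -0.0253, 0.0542]
tool_rot: [0.001, -0.105, 0.994, -0.0]
force: [0.2, 0.9, 0.2]
gripper_width: 0.0216
finger_force: 29.6
```

Run:
```python
from h import *
c=cap("wrist"); save(c,"w3.png"); np.savez("pics/w3.npz",**c); s=manip.observe()
print(s["eef_pos"],s["force"])
g=c["color"].max(2).astype(np.uint8)
r=proj(c,[.484,-.0295,.0515]);print("rail px",r)
cv2.imwrite("pics/c4.png",cv2.resize(c["color"][120:360,150:490,::-1],None,fx=2.35,fy=2.35,interpolation=2))
```

```text
[ 0.5173491  -0.02537331  0.05421889] [ 0.54977658 -0.37687317  1.07873271]
rail px [320.58950743 237.03921704]
```

View pics/c4.png

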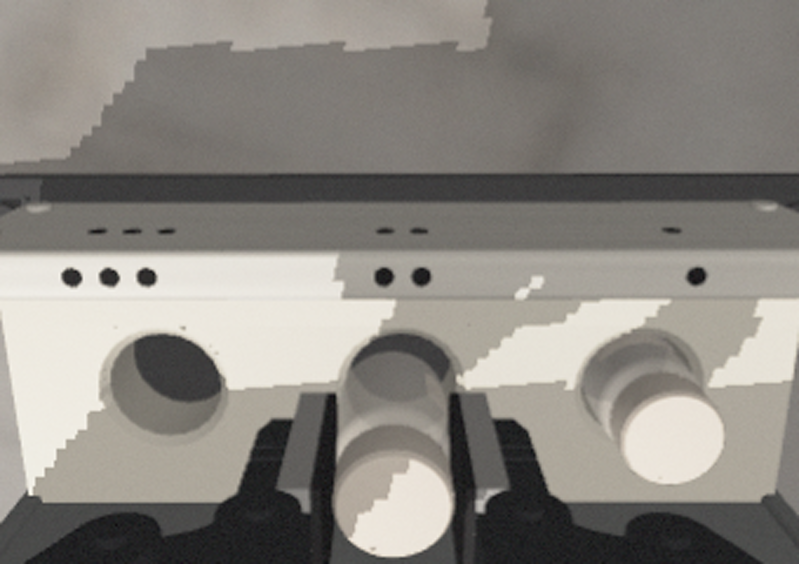

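The close view shows hole 3 at crop columns 103–225, with rim top at 331 and rim bottom at 443. Hole 2 spans columns 340–462 with its rim top at 333. The held vial's bottom spans about 343–447 with its top edge near 350. The dot groups sit at columns 109, 403 and 697, row 276.

Create t3.py:
```python
from h import *
c={k:v for k,v in np.load("pics/w3.npz").items()}
E=np.array([.5174,-.0253,.0542]); t=np.radians(12.1)
Rt=np.array([[-np.cos(t),-np.sin(t),0],[-np.sin(t),np.cos(t),0],[0,0,-1]])
def f(n,u,v,z): print(n,(1e3*(Rt.T@(onz(c,150+u/2.35,120+v/2.35,z)-E)))[:2].round(1))
for n,u in (("d3",109),("d2",403),("d1",697)): f(n,u,276,.0478)
f("h3 L",103,387,.025);f("h3 R",225,387,.025);f("h3 top",165,331,.025);f("h3 bot",165,443,.025)
f("h2 L",340,387,.025);f("h2 R",462,387,.025);f("h2 top",401,333,.025)
f("vb L",343,385,.0312);f("vb R",447,385,.0312);f("vb top",395,350,.0312)
f("cap L",334,500,.0762);f("cap R",453,500,.0762);f("cap top",394,449,.0762);f("cap bot",394,557,.0762)
f("vin cap L",621,435,.05);f("vin cap R",724,435,.05);f("vin t",672,387,.05);f("vin b",672,485,.05)
g=c["color"]; m=(g.max(2)<60).astype(np.uint8)[225:245]; n,l,st,ce=cv2.connectedComponentsWithStats(m)
print([(a.round(1).tolist(),int(s[4])) for a,s in zip(ce[1:]+[0,225],st[1:]) if 15<s[4]<90])
```

```bash
python3 t3.py
```

```text
d3 [ 32.3 -52.9]
d2 [32.2  3.3]
d1 [32.2 59.5]
h3 L [ -1.2 -65.3]
h3 R [ -1.3 -37.3]
h3 top [ 12.5 -49.9]
h3 bot [-15.6 -52.3]
h2 L [ -1.3 -10.8]
h2 R [-1.3 17.4]
h2 top [12.   3.3]
vb L [ 2.  -9.7]
vb R [ 2.  13.4]
vb top [10.3  1.9]
cap L [ 1.2 -8.6]
cap R [ 1.2 11.5]
cap top [10.9  1.6]
cap bot [-10.    1.6]
vin cap L [-0.4 47.1]
vin cap R [-0.4 67.7]
vin t [10.1 56.3]
vin b [-11.8  58.5]
[([313.0, 237.2], 40), ([328.9, 237.2], 40), ([445.9, 237.1], 39), ([180.1, 237.4], 36), ([196.3, 237.4], 34), ([212.1, 237.4], 36)]
```

Call:
crank_tcp(moves="-0.0005,0.0008,0,0;-0.001,0.0015,0,0;-0.001,0.0015,0.003,0;-0.001,0.0015,0.006,0;-0.001,0.0015,0.009,0;-0.001,0.0015,0.011,0;-0.001,0.0015,0.011,0;-0.001,0.0015,0.011,0")

```text
t: 6.0
eef_pos: [0.5175, -0.0238, 0.0423]
tool_rot: [-0.0, -0.105, 0.994, 0.0]
force: [0.4, -0.1, -0.0]
gripper_width: 0.0215
finger_force: 29.6
```

```bash
python3 -c "
from h import *
s=manip.observe();print(s['force'],s['ft_torque'],s['eef_pos'])"
```

```text
[ 0.41555799 -0.09928972 -0.04101536] [-0.01100569  0.0055569  -0.0188138 ] [ 0.51750978 -0.02381603  0.04228319]
```

The vial's bottom is below deck level with no contact force, so it is in the pocket. Lowering it to the floor.

Call:
crank_tcp(moves="0,0,0.003,0;0,0,0.006,0;0,0,0.009,0;0,0,0.0115,0;0,0,0.013,0;0,0,0.0135,0;0,0,0.0135,0")

```text
t: 6.7
eef_pos: [0.5175, -0.0238, 0.0288]
tool_rot: [-0.0, -0.105, 0.994, -0.0]
force: [0.2, 0.8, 0.6]
gripper_width: 0.0213
finger_force: 29.6
```

Call:
crank_tcp(moves="0,0,0,0;0,0,0,0;0,0,0,0;0,0,0,0", finger_gap=0.036)

```text
t: 7.1
eef_pos: [0.5175, -0.0238, 0.0289]
tool_rot: [0.0, -0.105, 0.994, -0.0]
force: [-1.0, 0.5, -0.1]
gripper_width: 0.0361
finger_force: 0.0
```

Call:
crank_tcp(moves="0,0,-0.01,0;0,0,-0.03,0;0,0,-0.06,0;0,0,-0.09,0;0,0,-0.12,0;0,0,-0.12,0;0,0,-0.12,0", finger_gap=0.05)

```text
t: 7.8
eef_pos: [0.5175, -0.0238, 0.1495]
tool_rot: [0.001, -0.105, 0.994, -0.0]
force: [0.4, -0.6, -0.2]
gripper_width: 0.0502
finger_force: 0.0
```

Call:
crank_tcp(moves="-0.01,0.025,0,0;-0.03,0.065,0,0;-0.045,0.11,0,0;-0.062,0.155,0,0;-0.08,0.2,0,0;-0.097,0.24,0,0;-0.11,0.275,0.01,0;-0.118,0.2925,0.035,0;-0.118,0.2945,0.07,0;-0.118,0.2945,0.1,0;-0.118,0.2945,0.12,0;-0.118,0.2945,0.1265,0;-0.118,0.2945,0.1265,0;-0.118,0.2945,0.1265,0", finger_gap=0.05, grip_force=30)

```text
t: 9.2
eef_pos: [0.5719, 0.2889, 0.0231]
tool_rot: [0.001, -0.105, 0.994, 0.0]
force: [0.2, 0.6, 0.3]
gripper_width: 0.0498
finger_force: 0.0
```

Call:
crank_tcp(moves="0,0,0,0;0,0,0,0;0,0,0,0;0,0,0,0;0,0,0,0;0,0,0,0", finger_gap=0.0, grip_force=30)

```text
t: 9.8
eef_pos: [0.572, 0.289, 0.0234]
tool_rot: [0.001, -0.105, 0.994, 0.0]
force: [-0.1, -0.1, 6.6]
gripper_width: 0.0213
finger_force: 29.4
```

Call:
crank_tcp(moves="0,0,-0.02,0;0,0,-0.06,0;0.005,-0.02,-0.1,0;0.02,-0.06,-0.13,0;0.035,-0.105,-0.13,0;0.05,-0.15,-0.13,0;0.065,-0.195,-0.13,0;0.082,-0.24,-0.13,0;0.097,-0.285,-0.13,0;0.11,-0.325,-0.13,0;0.117,-0.345,-0.13,0;0.1187,-0.3495,-0.11,0;0.1187,-0.3495,-0.08,0;0.1187,-0.3495,-0.05,0;0.1187,-0.3495,-0.033,0;0.1187,-0.3495,-0.0306,0;0.1187,-0.3495,-0.0306,0;0.1187,-0.3495,-0.0306,0")

```text
t: 11.6
eef_pos: [0.5289, -0.0779, 0.054]
tool_rot: [0.001, -0.105, 0.994, -0.0]
force: [0.5, -0.0, -0.7]
gripper_width: 0.0213
finger_force: 29.6
```

Run:
```python
from h import *
c=cap("wrist"); save(c,"w4.png"); np.savez("pics/w4.npz",**c); s=manip.observe()
print(s["eef_pos"],s["force"])
cv2.imwrite("pics/c5.png",cv2.resize(c["color"][120:360,210:550,::-1],None,fx=2.35,fy=2.35,interpolation=2))
g=c["color"]; m=(g.max(2)<60).astype(np.uint8)[225:245]; n,l,st,ce=cv2.connectedComponentsWithStats(m)
print([(a.round(1).tolist(),int(q[4])) for a,q in zip(ce[1:]+[0,225],st[1:]) if 15<q[4]<90])
```

```text
[ 0.52886358 -0.07789147  0.05406456] [-0.57784532  0.04950913  0.03359923]
[([302.6, 237.0], 41), ([318.4, 237.0], 41), ([334.3, 237.0], 42), ([435.5, 237.0], 42), ([451.6, 237.0], 39), ([569.8, 236.5], 36)]
```

View pics/c5.png

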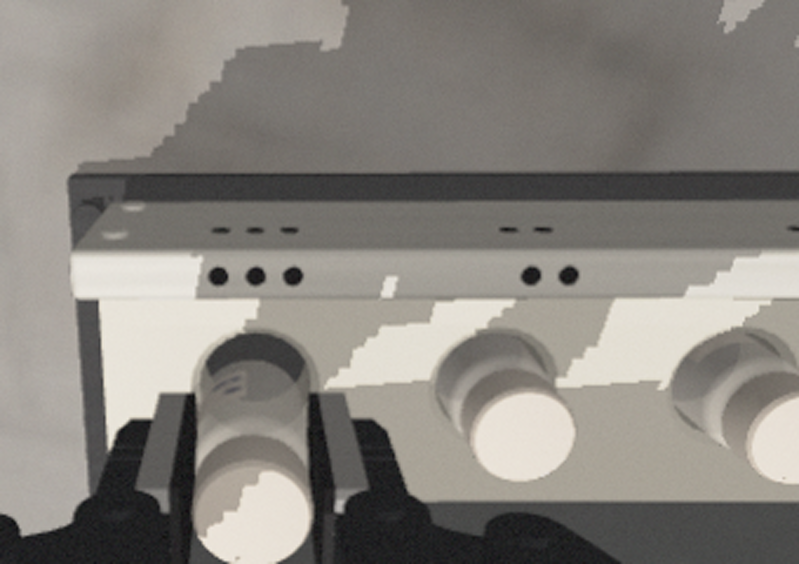

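The vial in the two-dot pocket stands seated, its cap at crop (523,437). The held vial's bottom, at columns 200–308, lines up with hole 3 at columns 193–318. I'll make a small forward correction and descend.

Call:
crank_tcp(moves="0.0006,0.0003,0,0;0.0006,0.0003,0.003,0;0.0006,0.0003,0.006,0;0.0006,0.0003,0.009,0;0.0006,0.0003,0.012,0;0.0006,0.0003,0.012,0;0.0006,0.0003,0.012,0")

```text
t: 12.35
eef_pos: [0.5277, -0.0776, 0.0408]
tool_rot: [-0.0, -0.105, 0.994, 0.0]
force: [0.5, -0.8, 0.6]
gripper_width: 0.0217
finger_force: 29.6
```

```bash
python3 -c "
from h import *
s=manip.observe();print(s['force'],s['ft_torque'],s['eef_pos'])"
```

```text
[ 0.51843612 -0.84678965  0.59512238] [-0.01186489 -0.01234196 -0.0158495 ] [ 0.52765059 -0.07758211  0.04081925]
```

Call:
crank_tcp(moves="0,0,0.003,0;0,0,0.006,0;0,0,0.009,0;0,0,0.011,0;0,0,0.012,0;0,0,0.012,0")

```text
t: 12.95
eef_pos: [0.5276, -0.0776, 0.0288]
tool_rot: [-0.0, -0.105, 0.994, 0.0]
force: [0.7, 0.0, -1.0]
gripper_width: 0.0213
finger_force: 29.6
```

Call:
crank_tcp(moves="0,0,0,0;0,0,0,0;0,0,0,0;0,0,0,0", finger_gap=0.036)

```text
t: 13.35
eef_pos: [0.5277, -0.0776, 0.029]
tool_rot: [0.0, -0.105, 0.994, -0.0]
force: [-1.1, 0.8, 0.9]
gripper_width: 0.036
finger_force: 0.0
```

Call:
crank_tcp(moves="0,0,-0.01,0;0,0,-0.03,0;0,0,-0.06,0;0,0,-0.1,0;0.01,-0.015,-0.14,0.05;0.03,-0.035,-0.17,0.18;0.045,-0.055,-0.19,0.32;0.06,-0.075,-0.19,0.46;0.075,-0.095,-0.19,0.6;0.09,-0.115,-0.19,0.74;0.105,-0.135,-0.19,0.88;0.12,-0.155,-0.19,1.02;0.135,-0.175,-0.19,1.16;0.15,-0.19,-0.19,1.3;0.1575,-0.1964,-0.19,1.44;0.1575,-0.1964,-0.19,1.58;0.1575,-0.1964,-0.19,1.72;0.1575,-0.1964,-0.19,1.84;0.1575,-0.1964,-0.19,1.92;0.1575,-0.1964,-0.19,1.92", finger_gap=0.05)

```text
t: 15.35
eef_pos: [0.4145, -0.3024, 0.2196]
tool_rot: [0.0, 0.755, 0.656, -0.0]
force: [0.0, -0.3, 0.6]
gripper_width: 0.0501
finger_force: 0.0
```

Run:
```python
from h import *
for i in range(2): c=cap("wrist")
save(c,"w5.png"); np.savez("pics/w5.npz",**c); s=manip.observe()
print(s["eef_pos"],s["tool_rot"],s["joint_pos"])
```

```text
[ 0.41453168 -0.3024415   0.2193893 ] [ 2.48838259e-04  7.53762287e-01  6.57147132e-01 -2.00669127e-05] [-8.61331212e-01  3.25356181e-01  1.41930722e+00 -3.69289613e-05
  1.39643128e+00 -7.24583839e-01]
```

View pics/w5.png

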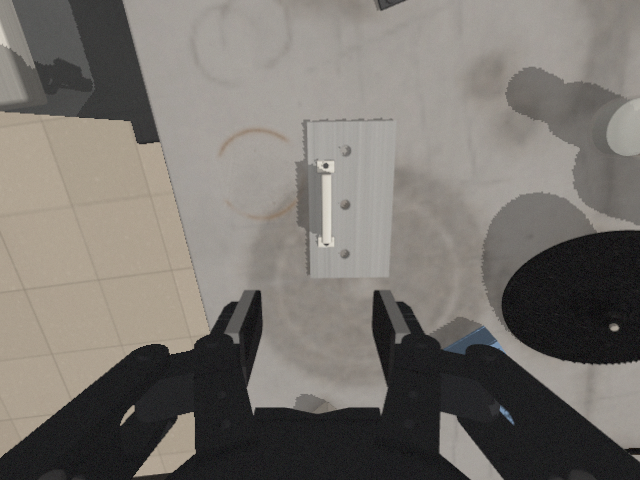

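The plate is clear in the view: corners at about (306,120), (396,120), (389,277) and (310,277), and the rib from (326,161) to (326,246) on the robot side.

Create t4.py:
```python
from h import *
c={k:v for k,v in np.load("pics/w5.npz").items()}
P=cloud(c); z=P[...,2]; v,u=np.mgrid[0:480,0:640]
box=(u>285)&(u<410)&(v>105)&(v<290)
m=(box&(z>.022)&(z<.04)).astype(np.uint8)
n,l,st,ce=cv2.connectedComponentsWithStats(m); i=1+np.argmax(st[1:,4]); print(st[i],ce[i],np.median(z[l==i]))
def w(r):
    r=cv2.minAreaRect(r); b=cv2.boxPoints(r); return r
q=np.array([onz(c,a,b,.031)[:2]*1000 for b,a in zip(*np.where(l==i))],np.float32); print("rib",w(q))
print("ribmed",np.mean(q,0))
C=[onz(c,a,b,.005)[:2]*1000 for a,b in((306,120),(396,120),(389,277),(310,277))]; C=np.array(C); print(C.round(1),C.mean(0))
# plate edges: per-row left/right borders by depth
m=box&(z>.0025)&(z<.009); 
L=[];Rr=[]
for r in range(130,270,2):
    k=np.where(m[r])[0]
    if len(k)>20: L.append(onz(c,k.min()-.5,r,.005)[:2]);Rr.append(onz(c,k.max()+.5,r,.005)[:2])
for e in (L,Rr):
    d=cv2.fitLine(np.array(e,np.float32),cv2.DIST_HUBER,0,.001,.001).ravel(); s=np.sign(d[1]); print("edge yaw",np.degrees(np.arctan2(-d[0]*s,d[1]*s)),d[2:])
T=[];B=[]
for k in range(315,385,2):
    r=np.where(m[:,k])[0]
    if len(r)>20:T.append(onz(c,k,r.min()-.5,.005)[:2]);B.append(onz(c,k,r.max()+.5,.005)[:2])
for e in (T,B):
    d=cv2.fitLine(np.array(e,np.float32),cv2.DIST_HUBER,0,.001,.001).ravel(); s=np.sign(d[0]); print("end yaw",np.degrees(np.arctan2(d[1]*s,d[0]*s)),d[2:])
```

```bash
python3 t4.py; python3 -c "
from h import *
s=manip.observe();R=Ro.from_quat(s['tool_rot'][[1,2,3,0]]).as_matrix();print(R.round(4),np.degrees(np.arctan2(R[1,1],R[0,1])))
# caps seated heights
c={k:v for k,v in np.load('pics/w4.npz').items()};P=cloud(c)
print(np.median(P[300:308,428:436].reshape(-1,3),0))"
```

```text
[321 174  10  70 692] [325.53468208 208.34248555] 0.030099539393715208
rib ((421.61376953125, -298.1122741699219), (68.80775451660156, 9.032647132873535), 82.7853012084961)
ribmed [ 421.86896 -297.2902 ]
[[ 414.2 -212.7]
 [ 501.4 -224.8]
 [ 482.1 -389.8]
 [ 394.4 -377.8]] [ 448.03703023 -301.26692403]
edge yaw -6.978477 [ 0.40471646 -0.29158148]
edge yaw -7.052502 [ 0.49125636 -0.3067509 ]
end yaw -6.4331875 [ 0.44918555 -0.21843904]
end yaw -7.821793 [ 0.43543646 -0.38404697]
[[ 1.363e-01  9.907e-01  3.000e-04]
 [ 9.907e-01 -1.363e-01 -4.000e-04]
 [-4.000e-04  3.000e-04 -1.000e+00]] -7.8346772188111675
[ 0.51717952 -0.02398896  0.04928318]
```

Call:
crank_tcp(moves="0.003,0.002,0.02,0;0.0063,0.0047,0.06,-0.013;0.0063,0.0047,0.105,-0.013;0.0063,0.0047,0.145,-0.013;0.0063,0.0047,0.175,-0.013;0.0063,0.0047,0.195,-0.013;0.0063,0.0047,0.207,-0.013;0.0063,0.0047,0.211,-0.013;0.0063,0.0047,0.211,-0.013;0.0063,0.0047,0.211,-0.013", finger_gap=0.04)

```text
t: 16.45
eef_pos: [0.4205, -0.2974, 0.0089]
tool_rot: [0.001, 0.75, 0.661, -0.0]
force: [0.7, -1.3, 0.1]
gripper_width: 0.0397
finger_force: 0.0
```

Call:
crank_tcp(moves="0,0,0,0;0,0,0,0;0,0,0,0;0,0,0,0;0,0,0,0;0,0,0,0;0,0,0,0", finger_gap=0.0, grip_force=80)

```text
t: 17.15
eef_pos: [0.4205, -0.2973, 0.0089]
tool_rot: [0.001, 0.75, 0.661, 0.0]
force: [-0.7, 0.6, 6.1]
gripper_width: 0.0082
finger_force: 79.5
```

Call:
crank_tcp(moves="0,0,-0.005,0;0,0,-0.02,0;0,0,-0.05,0;0,0,-0.09,0;0.015,0,-0.125,-0.02;0.045,0.001,-0.141,-0.06;0.08,0.003,-0.141,-0.1;0.115,0.004,-0.141,-0.15;0.15,0.006,-0.141,-0.2;0.185,0.007,-0.141,-0.25;0.215,0.008,-0.141,-0.29;0.24,0.009,-0.141,-0.32;0.257,0.01,-0.141,-0.334;0.2653,0.0103,-0.141,-0.334;0.2653,0.0103,-0.141,-0.334;0.2653,0.0103,-0.141,-0.334")

```text
t: 18.75
eef_pos: [0.4636, -0.0355, 0.149]
tool_rot: [0.0, 0.63, 0.777, -0.0]
force: [0.4, -0.5, -0.9]
gripper_width: 0.0082
finger_force: 78.4
```

Create pl.py:
```python
from h import *
import sys
for i in range(2): s=manip.observe(); c=cap("wrist")
np.savez("pics/%s.npz"%sys.argv[1],**c); save(c,sys.argv[1]+".png")
R=Ro.from_quat(s["tool_rot"][[1,2,3,0]]).as_matrix(); E=s["eef_pos"]; print(E.round(4),"tooly deg",np.degrees(np.arctan2(R[1,1],R[0,1])).round(2),s["force"].round(2))
Q=(cloud(c)-E)@R*1000  # tool frame mm
ok=(np.abs(Q[...,2]+4)<8)&(np.abs(Q[...,0])<110)&(Q[...,1]>-30)&(Q[...,1]<95)
m=cv2.morphologyEx(ok.astype(np.uint8),cv2.MORPH_OPEN,np.ones((3,3))); n,l,st,ce=cv2.connectedComponentsWithStats(m)
for i in range(1,n):
    if st[i,4]>300:
        q=Q[l==i]; A=np.c_[q[:,:2],np.ones(len(q))]; k=np.linalg.lstsq(A,q[:,2],rcond=None)[0]
        print(st[i],"min",np.percentile(q,1,0).round(1),"max",np.percentile(q,99,0).round(1),"plane",k.round(4))
```

```bash
python3 pl.py w6
```

```text
[ 0.4636 -0.0358  0.149 ] tooly deg 11.86 [-0.76  0.3  -1.63]
[ 296  211   42   36 1309] min [ 33.  -10.4 -11.2] max [45.1  7.3  3.1] plane [ 3.63900e-01  9.00000e-04 -1.37178e+01]
```

```bash
sed -i 's/np.abs(Q\[...,2\]+4)<8/np.abs(Q[...,2]-4)<7/; s/(Q\[...,1\]>-30)/(Q[...,1]>-25)/' pl.py; python3 pl.py w6
```

Run:
```python
from h import *
c={k:v for k,v in np.load("pics/w6.npz").items()}
s=manip.observe();R=Ro.from_quat(s["tool_rot"][[1,2,3,0]]).as_matrix(); E=s["eef_pos"]
Q=(cloud(c)-E)@R*1000
for x,y in ((60,-10),(60,20),(60,60),(40,60),(80,20),(80,60),(20,60)):
    u,v=proj(c,R@(np.array([x,y,4])/1e3)+E).round().astype(int); print((x,y),(u,v),Q[v-1:v+2,u-1:u+2].reshape(-1,3).mean(0).round(1) if 0<=u<639 and 0<=v<479 else None)
# rear edge along rows
for v in range(60,300,30):
    k=np.where((np.abs(Q[v,:,2]-4)<6))[0]
    if len(k): print(v,k.min(),k.max(),Q[v,k.min()].round(1),Q[v,k.max()].round(1))
```

```text
[ 0.4636 -0.0358  0.1489] tooly deg 11.85 [-0.25 -0.28 -1.23]
[  272   119   220   239 38785] min [-20.4 -18.7   1. ] max [81.8 68.   6.1] plane [-3.0000e-04  8.1000e-03  4.3192e+00]
[299 381  36  33 526] min [-64.  -10.7   1.1] max [-41.7   7.6   6. ] plane [-0.1287 -0.0081 -2.8122]
(60, -10) (np.int64(296), np.int64(175)) [ 59.9 -10.2   4.5]
(60, 20) (np.int64(368), np.int64(175)) [59.9 20.1  4.6]
(60, 60) (np.int64(464), np.int64(175)) [59.9 60.4  4.6]
(40, 60) (np.int64(458), np.int64(221)) [40.  60.2  4.5]
(80, 20) (np.int64(370), np.int64(125)) [79.8 20.   4.7]
(80, 60) (np.int64(470), np.int64(124)) [80.2 60.3  4.7]
(20, 60) (np.int64(453), np.int64(264)) [19.8 60.5  4.7]
120 272 491 [ 81.7 -19.4   3.9] [81.6 68.1  3.9]
150 273 486 [ 70.1 -19.4   3.6] [70.  67.9  4. ]
180 274 482 [ 57.8 -19.5   4.5] [57.8 68.3  4.7]
210 275 478 [ 44.7 -19.7   5.5] [44.9 68.3  4.5]
240 276 474 [ 30.9 -19.8   6. ] [31.1 68.7  5.2]
270 278 470 [ 17.3 -19.1   3.5] [17.1 68.4  4.3]
```

Call:
crank_tcp(moves="0.0005,0,0.015,-0.004;0.0005,0,0.04,-0.004;0.0005,0,0.06,-0.004;0.0005,0,0.075,-0.004;0.0005,0,0.083,-0.004;0.0005,0,0.0862,-0.004;0.0005,0,0.0862,-0.004;0.0005,0,0.0862,-0.004")

```text
t: 19.75
eef_pos: [0.4639, -0.0347, 0.0633]
tool_rot: [0.001, 0.628, 0.778, 0.0]
force: [-0.7, -0.1, -1.8]
gripper_width: 0.0082
finger_force: 78.5
```

```bash
python3 pl.py w7
```

Run:
```python
from h import *
c={k:v for k,v in np.load("pics/w7.npz").items()}
P=cloud(c); t=np.radians(12.1); O=np.array([.5171,-.0238,0]); A=np.array([[np.cos(t),np.sin(t),0],[-np.sin(t),np.cos(t),0],[0,0,1]])
Q=(P-O)@A.T*1000
for v in range(60,380,40):
    r=Q[v]; k=np.where((r[:,0]>-80)&(r[:,0]<110)&(r[:,2]>40))[0][::7]
    if len(k)>3: print(v,[tuple(int(a) for a in r[j]) for j in k])
```

```text
[ 0.464  -0.0347  0.0634] tooly deg 12.14 [-0.21 -0.38 -1.81]
[  487    87    90   304 10192] min [-38.8  82.1  -2.8] max [92.1 94.7  5.9] plane [ 2.10000e-03 -1.69000e-01  1.38228e+01]
[  272   119   220   239 38778] min [-20.5 -18.6   1. ] max [81.8 68.   6.1] plane [-5.000e-04  8.300e-03  4.323e+00]
[299 381  36  33 552] min [-63.9 -10.7   1.1] max [-41.3   7.6   5.8] plane [-0.1418  0.0061 -3.59  ]
100 [(-38, 91, 44), (-35, 90, 49), (-33, 90, 50), (-30, 90, 50), (29, 90, 43), (29, 90, 49), (29, 90, 54), (27, 89, 62), (28, 89, 65), (32, 89, 63), (34, 89, 63), (36, 89, 64), (39, 89, 64), (40, 88, 66), (44, 89, 64), (46, 88, 65), (48, 88, 66), (50, 88, 67), (53, 88, 67), (56, 88, 65), (57, 88, 67), (61, 88, 67), (62, 88, 67)]
140 [(-73, 74, 58), (-70, 74, 58), (-67, 74, 58), (-65, 74, 57), (-62, 74, 57), (-59, 74, 58), (-56, 74, 59), (-53, 74, 57), (-50, 74, 58), (-47, 74, 58), (-45, 74, 59), (-42, 74, 57), (-39, 74, 58), (-36, 74, 58), 
[... 3458 characters left out ...]
), (-60, 7, 99), (-58, -2, 84), (-55, -2, 84), (-52, -2, 84), (-50, 7, 99), (-48, 13, 108), (-46, 13, 108), (-44, 14, 109), (-41, 13, 109), (-39, 13, 109), (-27, -19, 58), (-24, -19, 58), (-21, -18, 59), (-17, -19, 58), (-28, 13, 109), (-26, 15, 111), (-24, 15, 111), (-21, 13, 109), (0, -19, 58), (2, -19, 59), (6, -19, 58), (10, -20, 57), (13, -19, 58), (32, -28, 43), (32, -24, 50), (28, -16, 62), (31, -16, 63), (33, -15, 64), (36, -14, 65), (39, -14, 65), (41, -13, 67), (46, -14, 65), (47, -13, 67), (51, -13, 66), (55, -14, 65), (57, -13, 67), (61, -13, 66), (63, -12, 68), (67, -13, 67), (69, -12, 68), (73, -12, 67), (74, -11, 69), (77, -11, 69), (80, -11, 70), (83, -11, 70), (86, -11, 70)]
```

Call:
crank_tcp(moves="0,0,0.0012,0;0,0.004,0.0012,0;0,0.008,0.0012,0;0,0.012,0.0012,0;0,0.015,0.0012,0;0,0.018,0.0012,0;0,0.021,0.0012,0;0,0.021,0.0012,0")

```text
t: 20.65
eef_pos: [0.4845, -0.0301, 0.0615]
tool_rot: [0.0, 0.628, 0.778, 0.0]
force: [0.4, -0.5, -1.8]
gripper_width: 0.0085
finger_force: 78.5
```

Call:
crank_tcp(moves="0,0.003,0,0;0,0.006,0,0;0,0.009,0,0;0,0.012,0,0;0,0.012,0,0")

```text
t: 21.15
eef_pos: [0.4962, -0.0276, 0.0615]
tool_rot: [0.0, 0.628, 0.778, 0.0]
force: [-0.4, 0.4, -1.3]
gripper_width: 0.0083
finger_force: 78.5
```

```bash
python3 pl.py w8
```

```text
[ 0.496  -0.0276  0.0615] tooly deg 12.15 [ 0.14 -0.02 -1.49]
[  272   111   182   236 30699] min [-17.2 -18.8  -2.1] max [81.8 50.9  6.1] plane [-9.0000e-04 -3.9000e-03  4.4176e+00]
[299 381  36  33 544] min [-63.8 -10.7   1. ] max [-41.2   7.5   5.9] plane [-0.147  -0.0044 -3.89  ]
```

Call:
crank_tcp(moves="0,0.001,0,0;0,0.002,0,0;0,0.003,0,0;0,0.0035,0,0;0,0.0035,0,0")

```text
t: 21.75
eef_pos: [0.4993, -0.0268, 0.0615]
tool_rot: [-0.0, 0.628, 0.778, -0.0]
force: [-0.0, 0.1, -1.4]
gripper_width: 0.0084
finger_force: 78.5
```

Call:
crank_tcp(moves="0,0.0005,0,0;0,0.001,0,0;0,0.0015,0,0;0,0.0015,0,0")

```text
t: 22.15
eef_pos: [0.5008, -0.0265, 0.0615]
tool_rot: [0.0, 0.628, 0.778, 0.0]
force: [-0.5, 0.3, -0.6]
gripper_width: 0.0084
finger_force: 78.5
```

Call:
crank_tcp(moves="0,0.0005,0,0;0,0.001,0,0;0,0.001,0,0")

```text
t: 22.45
eef_pos: [0.5018, -0.0263, 0.0616]
tool_rot: [0.0, 0.628, 0.778, 0.0]
force: [0.3, 0.2, -0.9]
gripper_width: 0.0086
finger_force: 78.5
```

Call:
crank_tcp(moves="0,0.0005,0,0;0,0.001,0,0;0,0.001,0,0")

```text
t: 22.75
eef_pos: [0.5028, -0.0261, 0.0615]
tool_rot: [0.0, 0.628, 0.778, 0.0]
force: [0.4, 1.1, -1.3]
gripper_width: 0.0084
finger_force: 78.5
```

Call:
crank_tcp(moves="0,0.0005,0,0;0,0.001,0,0;0,0.001,0,0")

```text
t: 23.05
eef_pos: [0.5035, -0.026, 0.0615]
tool_rot: [-0.0, 0.628, 0.778, -0.0]
force: [-2.3, -1.5, -1.0]
gripper_width: 0.0085
finger_force: 78.6
```

Call:
crank_tcp(moves="0,0.0005,0,0;0,0.0005,0,0")

```text
t: 23.25
eef_pos: [0.5035, -0.0259, 0.0614]
tool_rot: [-0.001, 0.628, 0.778, -0.001]
force: [-4.0, -1.7, 0.6]
gripper_width: 0.0081
finger_force: 78.8
```

Call:
crank_tcp(moves="0,0,0.0005,0;0,0,0.001,0;0,0,0.001,0")

```text
t: 23.55
eef_pos: [0.5034, -0.0258, 0.0604]
tool_rot: [-0.001, 0.628, 0.778, -0.001]
force: [-4.8, -1.2, 1.3]
gripper_width: 0.0083
finger_force: 78.8
```

Call:
crank_tcp(moves="0,0,0.0004,0;0,0,0.0004,0")

```text
t: 23.75
eef_pos: [0.5034, -0.0258, 0.0604]
tool_rot: [-0.001, 0.628, 0.778, -0.001]
force: [-6.2, -0.9, 4.6]
gripper_width: 0.0082
finger_force: 79.3
```

Call:
crank_tcp(moves="0,0,0.0004,0;0,0,0.0004,0")

```text
t: 23.95
eef_pos: [0.5034, -0.0258, 0.0604]
tool_rot: [-0.0, 0.628, 0.778, -0.0]
force: [-8.0, -0.9, 9.0]
gripper_width: 0.0084
finger_force: 80.0
```

Call:
crank_tcp(moves="0,-0.0004,0.0001,0;0,-0.0004,0.0001,0;0,-0.0004,0.0001,0")

```text
t: 24.25
eef_pos: [0.5034, -0.0258, 0.0603]
tool_rot: [-0.0, 0.628, 0.778, -0.0]
force: [-6.1, 0.2, 9.2]
gripper_width: 0.0085
finger_force: 80.0
```

```bash
python3 pl.py w9
```

Run:
```python
from h import *
c={k:v for k,v in np.load("pics/w9.npz").items()}
P=cloud(c); t=np.radians(12.1); O=np.array([.5171,-.0238,0]); A=np.array([[np.cos(t),np.sin(t),0],[-np.sin(t),np.cos(t),0],[0,0,1]])
Q=(P-O)@A.T*1000
for a,b in ((60,78),(45,60)):
  for x in (-32,-25,-10,5,15,22,30,34,40,45,60,75):
    k=(abs(Q[...,0]-x)<2.5)&(Q[...,1]>a)&(Q[...,1]<b)&(Q[...,2]>40); print((a,x),k.sum(),np.median(Q[k][:,2]).round(1) if k.any() else None,end=' ')
  print()
S=cap("side");np.savez("pics/side9.npz",**S)
T=cap("top");np.savez("pics/top9.npz",**T)
for n,C in(("side",S),("top",T)):
    o=np.load("pics/%s0.npz"%n)["color"].astype(int); d=np.abs(C["color"].astype(int)-o).max(2)
    for nm,X in(("bottle",(.707,-.257,.1)),("timer",(.428,.457,.02)),("dish",(.546,.455,.015))):
        u,v=proj(C,X).round().astype(int); print(n,nm,(u,v),d[v-12:v+13,u-12:u+13].mean().round(1))
```

```text
[ 0.5034 -0.0258  0.0603] tooly deg 12.16 [-5.3  -0.24  9.29]
[  262    98   170   249 28416] min [-16.9 -23.7  -1. ] max [85.5 43.2 10.4] plane [ 2.000e-04 -2.810e-02  5.103e+00]
[299 381  36  33 553] min [-63.8 -10.7   0.9] max [-41.5   7.6   5.8] plane [-1.4250e-01  2.8000e-03 -3.6795e+00]
(60, -32) 469 55.8 (60, -25) 549 55.8 (60, -10) 536 55.8 (60, 5) 538 55.8 (60, 15) 550 55.8 (60, 22) 539 55.7 (60, 30) 908 63.9 (60, 34) 633 64.7 (60, 40) 644 65.3 (60, 45) 650 65.9 (60, 60) 685 67.4 (60, 75) 706 69.0 
(45, -32) 356 55.8 (45, -25) 403 55.8 (45, -10) 408 55.9 (45, 5) 407 50.0 (45, 15) 401 55.7 (45, 22) 408 55.8 (45, 30) 675 63.9 (45, 34) 477 64.8 (45, 40) 479 65.3 (45, 45) 486 65.9 (45, 60) 501 67.4 (45, 75) 521 69.0 
side bottle (np.int64(327), np.int64(174)) 4.6
side timer (np.int64(328), np.int64(372)) 3.5
side dish (np.int64(273), np.int64(358)) 3.4
top bottle (np.int64(440), np.int64(234)) 1.9
top timer (np.int64(198), np.int64(250)) 2.6
top dish (np.int64(213), np.int64(218)) 2.0
```

Call:
crank_tcp(moves="0,0,0,0;0,0,0,0;0,0,0,0;0,0,0,0;0,0,0,0")

```text
t: 24.95
eef_pos: [0.5034, -0.0258, 0.0603]
tool_rot: [-0.0, 0.628, 0.778, -0.0]
force: [-6.4, 0.7, 9.3]
gripper_width: 0.0082
finger_force: 80.0
```

```bash
python3 -c "
from plant import manip
print(manip.job_done())"
```

```text
the job is handed in; nothing more can be done
None
```

Job handed in at about 25 s: both vials are in their pockets (two-dot first, then three-dot), and the plate is against the stop under the shut flap, flat on the rails and held down with about 9.3 N, with the bottle, timer and dish unmoved.

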